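# Unstack the heating blocks into their fitted trays

## Task

The five aluminium heating blocks of the dry bath have been left in two stacks after cleaning. Take the stacks apart and put each block into the low white tray of its own shape and size, so that it lies flat on the tray's floor inside the rim. Set them down gently without dropping them, do not tip any of them over, and leave all five in their trays.

Things in the scene. Friction and masses are not known exactly. Their poses are not given: they have to be found in the camera images.
- long_block: Solid bright aluminium heating block, rectangular, 100 x 64 mm, 32 mm high, with dark round well mouths (4 rows of 6); about 0.42 kg. Origin: centre of its underside; z up when upright, x along its 100 mm length, y across the 64 mm. Always the bottom of a stack, roughly centred under what lies on it, any yaw.
- disc_block: Solid bright aluminium heating block, round, 66 mm in diameter, 32 mm high, ring of eight dark wells and one in the middle; about 0.24 kg. Origin: centre of its underside; z up when upright. Always the bottom of a stack.
- square_block: Solid bright aluminium heating block, square, 44 x 44 mm, 32 mm high, with 2 x 2 dark wells; about 0.13 kg. Origin: centre of its underside; z up when upright, x and y along its sides. Lies on the long or the disc block, with the plug block on top of it.
- bar_block: Solid bright aluminium heating block, oblong, 56 x 28 mm, 32 mm high, with three dark wells in a row; about 0.11 kg. Origin: centre of its underside; z up when upright, x along its 56 mm length, y across the 28 mm. Lies on the long or the disc block, nothing on top of it.
- plug_block: Solid bright aluminium heating block, a round plug 28 mm in diameter, 40 mm high, with one dark well in the middle; about 0.06 kg. Origin: centre of its underside; z up when upright. Stands on top of the square block.
- long_tray: Low white plastic tray with a grey floor, rectangular, fixed to the bench: recess 116 x 80 mm, outside 126 x 90 mm, floor 4 mm above the bench, rim 10 mm above the bench and 5 mm thick. It is the tray of the long block (8 mm of room all round). Origin: centre of its underside, on the bench; x along its length, y across.
- disc_tray: Low white plastic tray with a grey floor, round, fixed to the bench: recess 82 mm in diameter, outside 92 mm in diameter, floor 4 mm above the bench, rim 10 mm above the bench and 5 mm thick. It is the tray of the disc block (8 mm of room all round). Origin: centre of its underside, on the bench; z up.
- square_tray: Low white plastic tray with a grey floor, square, fixed to the bench: recess 60 x 60 mm, outside 70 x 70 mm, floor 4 mm above the bench, rim 10 mm above the bench and 5 mm thick. It is the tray of the square block (8 mm of room all round). Origin: centre of its underside, on the bench; x and y along its sides.
- bar_tray: Low white plastic tray with a grey floor, oblong, fixed to the bench: recess 72 x 44 mm, outside 82 x 54 mm, floor 4 mm above the bench, rim 10 mm above the bench and 5 mm thick. It is the tray of the bar block (8 mm of room all round). Origin: centre of its underside, on the bench; x along its length, y across.
- plug_tray: Low white plastic tray with a grey floor, round, fixed to the bench: recess 44 mm in diameter, outside 54 mm in diameter, floor 4 mm above the bench, rim 10 mm above the bench and 5 mm thick. It is the tray of the plug block (8 mm of room all round). Origin: centre of its underside, on the bench; z up. Trays and stacks stand in any arrangement, with small lab ware (up to 55 mm high) between them.
Mind the look-alikes: they are no part of the job. What is shaped like the square_block but purple is not meant. Leave any green look-alike of the long_block alone.

How it is judged:
By the outcome, as a careful person would: the job done as asked, in the order asked, and still so for the second after the job is handed in, with the robot touching nothing.
It also fails if it takes over 131 s, if anything falls off the work surface, if the arm or the gripper's body presses on something with over 40 N, if the wrist force passes 120 N, or if a joint passes its speed limit or range.

## Robot

A 6-joint arm with a two-finger parallel gripper is mounted at the origin on the work surface. World frame = base frame: x ahead of the robot, y to its left, z up, the work surface at z = 0. Lengths are in m, angles in rad, forces in N, time in s.
With the tool pointing down it reaches from about 0.3 to 0.95 m from the base axis. Payload 3.1 kg.
Tool frame: the origin (TCP) lies between the finger pads; the fingertips stand 11 mm ahead of it and the grasp point (between the pads) lies 8 mm behind it; z points along the fingers, y is the direction in which the jaws open and shut (so a half turn about z gives the same grasp; the last joint's range is limited). The gripper opens to 85 mm and grips with 20 to 120 N. Pads are 22 mm wide; open, the fingers measure 114 mm over their backs; the gripper's body (76 mm by 85 mm) begins 54 mm behind the grasp point. The pads swing forward as they close: fully open they stand 13 mm farther back than shut.
Start: joints at [1.258, 0.308, 1.634, -0, 1.2, -0.07], TCP at [0.15, 0.607, 0.242] pointing down, gripper open.
Joint ranges: [-3.06, 3.06], [-0.79, 1.96], [0.05, 2.63], [-1.19, 4.34], [0.05, 2.64], [-2.94, 2.94]. Speed limits (rad/s): [2.79, 2.79, 3.14, 3.14, 3.14, 3.14].

## Interface

Orientations are given as a unit quaternion [w, x, y, z].
In Python, from station import arm gives the robot as it stands.
- The arm moves only by the shell command python3 -m crank 'ROWS' [FORCE]. ROWS is JSON, a list of rows, each an object with "gripper": the opening, from 0 (shut) to 1 (fully open); "offset": the shift along the world's x, y, z in cm, a list of three; "twist": the turn about the world's z in rad. A call has 1 to 8 rows; each row shifts and turns the commanded pose from where the row before left it; what a row does not reach is not made up. A row lasts 1/10 s, in which the tool goes at most 50 mm and 8.59 degrees, less where a joint would pass 70% of its speed; a pose out of reach is approached as far as the arm can. A call with a gripper value outside its range is refused whole. The fingers move at their own pace and stop on an object; FORCE is the grip in N (left out, the last holds). Time passes only in rows, so rows that do not move let the fingers close. It gives the time, the measured TCP pose, the force and the opening at its end, in the units of the state.
- arm.get_obs(): the state, without advancing time (a new reading comes with each control period).
- arm.snapshot(name): name is "side" or "top"; returns the picture (480x640x3 uint8, red, green, blue); there is no depth.
- arm.calibration(name): a dict with "K" (3x3 intrinsics, pixels), "extrinsics" (4x4, takes a point from world to camera coordinates). Camera axes: x right, y up, looking along -z (the intrinsics and any distortion apply to the point x, -y, -z); pixel columns grow to the right and rows downward; lengths in m; the calibration is good to about 2 mm. A picture is of the moment at which its call begins. calibration takes no time and is no camera call.
- arm.finish_job(): hands the job in, once; it reports no verdict.
Trained networks look in the newest picture that a camera, given by its name, has taken for a name from the list of things; names that differ only in an ending like _2 or _b are one class to them, and where a whole thing is asked for, a point or a joint stands for the part that bears it (a point fixed in the world has none). Each returns a list of dicts, best first, with "confidence" (0 to 1); they miss things now and then, are a little off and sometimes report something else, mostly with a low value. They report only what shows in the picture. A call takes as long as a camera call. They do not tell look-alikes from the thing itself.
- arm.regions_of(thing, camera): "pixels" (480x640 bool, what is visible of it) and "bbox" ([left, top, width, height] in pixels, round what is visible of it).
The state is a dict: "time": time; "qpos": joint angles; "joint_velocities": joint speeds; "tau": joint torques, N m; "position": TCP position; "tcp_rot": TCP orientation; "contact_force": force on the tool from outside, world axes, zero at the start; "ft_torque": the same for the moment, N m; "finger_gap": finger opening in m.
Only numpy, scipy, OpenCV 4.12 (cv2) and the standard library are available. Lean on these libraries where they do the work, as an engineer would, in place of code of your own. Each camera call takes 0.05 s, during which the arm holds its last target.

## Working session

There is one attempt and no reset: what is moved stays moved. The work goes in short steps, Python scripts to look and compute and a shell command to move; the robot and the scene stay as the last step left them, time stands still between calls to the robot, and variables do not carry over. Pictures are saved under pics/ and viewed, and the job is handed in when it is done.

```bash
ls; mkdir -p pics; python3 - <<'E'
from station import arm
import cv2
for n in("side","top"):
    im=arm.snapshot(n); cv2.imwrite(f"pics/{n}0.png",im[:,:,::-1])
    c=arm.calibration(n); print(n,c)
print(arm.get_obs())
E
```

```text
pics
side {'K': array([[459.54052508,   0.        , 323.89089294],
       [  0.        , 459.54052508, 237.91272237],
       [  0.        ,   0.        ,   1.        ]]), 'extrinsics': array([[ 0.81021059, -0.58596452, -0.0142964 , -0.44604315],
       [ 0.42530558,  0.57093474,  0.70224546, -0.27609238],
       [-0.40332861, -0.57504705,  0.71179135, -0.98598053],
       [ 0.        ,  0.        ,  0.        ,  1.        ]])}
top {'K': array([[449.65369646,   0.        , 324.51002423],
       [  0.        , 449.65369646, 245.40356753],
       [  0.        ,   0.        ,   1.        ]]), 'extrinsics': array([[ 0.00530465, -0.99920097,  0.03961413, -0.02795619],
       [ 0.99478722,  0.00930713,  0.10154685, -0.52608063],
       [-0.10183441,  0.03886896,  0.99404173, -0.91600152],
       [ 0.        ,  0.        ,  0.        ,  1.        ]])}
{'time': 0.1, 'qpos': array([ 1.25834171e+00,  3.08961972e-01,  1.63508685e+00,  1.56503062e-06,
        1.19971104e+00, -6.96562433e-02]), 'joint_velocities': array([-0.00010016, -0.00126526, -0.00460596,  0.00062084, -0.00168264,
        0.00093903]), 'tau': array([-2.71763074e-04, -4.16407585e+01, -2.77643484e+01, -2.04450798e-04,
        3.97831929e-03,  1.90185114e-05]), 'position': array([0.15003299, 0.60595951, 0.24112133]), 'tcp_rot': array([-2.06486736e-04,  1.21101424e-01,  9.92639547e-01, -1.06374783e-03]), 'contact_force': array([-0.28237621, -0.50258209, -0.44148534]), 'ft_torque': array([-0.02468578,  0.03203302,  0.02597321]), 'finger_gap': 0.08543595982341529}
```

View pics/side0.png

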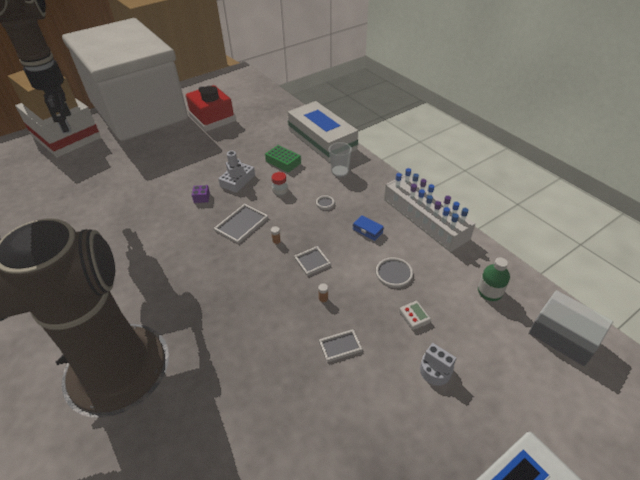

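View pics/top0.png

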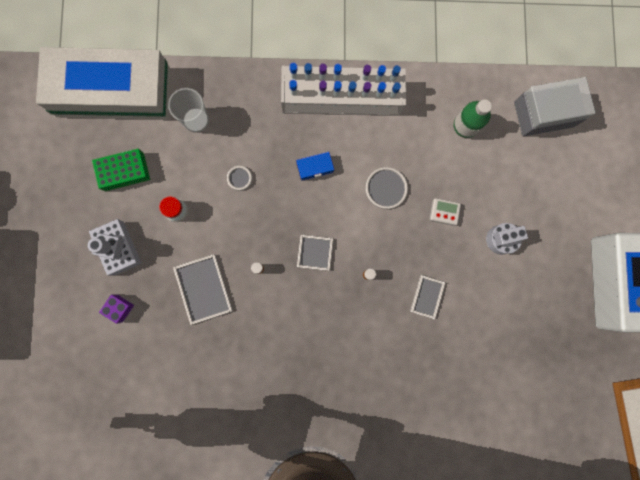

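The side view shows stack A (long + square + plug) at (237,175) and stack B (disc + bar) at (438,364). In the top view they are at (110,245) and (507,238). The look-alikes are the purple square (top 116,308) and the green long block (top 120,169). The trays are all visible. Next, close crops.

```bash
cat > h.py <<'E'
import numpy as np, cv2
from station import arm
C={n:arm.calibration(n) for n in("side","top")}
def proj(n,P):
    P=np.atleast_2d(P); E=C[n]["extrinsics"];K=C[n]["K"]
    c=P@E[:3,:3].T+E[:3,3]; c=c*[1,-1,-1]
    u=c@K.T; return u[:,:2]/u[:,2:]
def ray(n,uv):
    E=C[n]["extrinsics"];K=C[n]["K"]
    d=np.linalg.inv(K)@[uv[0],uv[1],1]; d=d*[1,-1,-1]
    R=E[:3,:3]; o=-R.T@E[:3,3]; d=R.T@d
    return o,d/np.linalg.norm(d)
def onz(n,uv,z):
    o,d=ray(n,uv); return o+d*(z-o[2])/d[2]
def tri(a,b): # a in side, b in top
    A=np.zeros((3,3));v=np.zeros(3)
    for n,p in(("side",a),("top",b)):
        o,d=ray(n,p);M=np.eye(3)-np.outer(d,d);A+=M;v+=M@o
    P=np.linalg.solve(A,v)
    e=[np.linalg.norm((np.eye(3)-np.outer(ray(n,p)[1],ray(n,p)[1]))@(P-ray(n,p)[0])) for n,p in(("side",a),("top",b))]
    return P,max(e)
def crop(src,box,s,out):
    x,y,w,h=box; im=cv2.imread(src)[y:y+h,x:x+w]
    cv2.imwrite(out,cv2.resize(im,None,fx=s,fy=s,interpolation=cv2.INTER_CUBIC))
E
python3 - <<'E'
from h import *
def g(src,box,s):
    x,y,w,h=box; im=cv2.imread(src)[y:y+h,x:x+w]
    return cv2.resize(im,(400,300),interpolation=cv2.INTER_CUBIC)
a=np.vstack([np.hstack([g("pics/side0.png",(197,140,80,60),5),g("pics/top0.png",(70,215,80,60),5)]),
np.hstack([g("pics/side0.png",(398,330,80,60),5),g("pics/top0.png",(470,208,80,60),5)])])
cv2.imwrite("pics/c0.png",a)
E
```

```text
(no output)
```

View pics/c0.png

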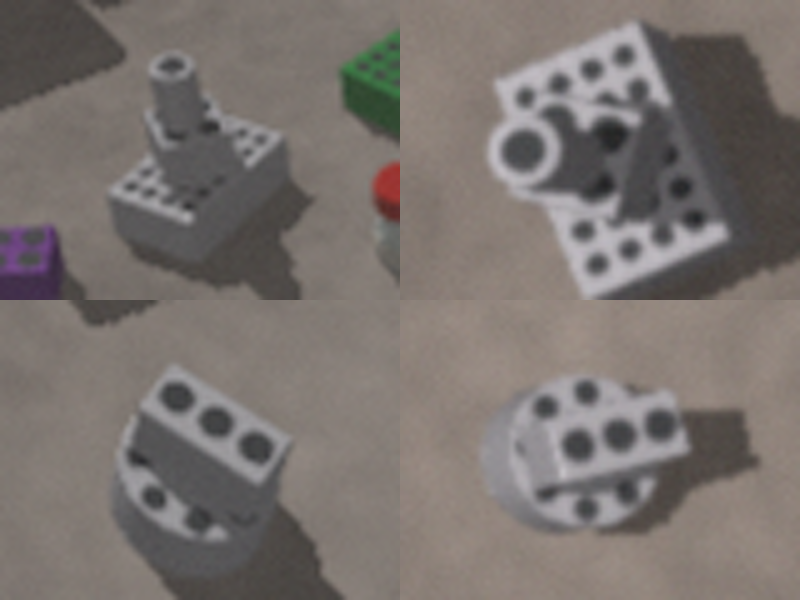

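```bash
python3 - <<'E'
from h import *
things="long_block disc_block square_block bar_block plug_block long_tray disc_tray square_tray bar_tray plug_tray".split()
import pickle
out={}
for t in things:
    for n in("side","top"):
        r=arm.regions_of(t,n)
        out[t,n]=r
        print(t,n,[(round(q["confidence"],2),[int(v) for v in q["bbox"]]) for q in r[:4]])
pickle.dump(out,open("reg.pkl","wb"))
print(arm.get_obs()["time"])
E
```

```text
long_block side [(0.89, [220, 162, 35, 29]), (0.55, [266, 144, 32, 26])]
long_block top [(0.81, [92, 220, 49, 53]), (0.8, [93, 151, 55, 37])]
disc_block side [(0.71, [420, 357, 35, 28])]
disc_block top [(0.97, [488, 224, 32, 31])]
square_block side [(0.86, [193, 185, 13, 16]), (0.61, [226, 160, 16, 14])]
square_block top [(0.95, [99, 294, 35, 31]), (0.63, [93, 236, 29, 23])]
bar_block side [(0.98, [424, 344, 32, 28]), (0.65, [318, 195, 18, 16])]
bar_block top [(0.68, [493, 229, 31, 16])]
plug_block side [(0.69, [230, 152, 7, 15])]
plug_block top []
long_tray side [(0.95, [212, 202, 53, 39])]
long_tray top [(0.67, [176, 255, 56, 70])]
disc_tray side [(0.97, [375, 257, 36, 27])]
disc_tray top [(0.71, [366, 168, 40, 41])]
square_tray side [(0.58, [295, 247, 33, 27])]
square_tray top [(0.89, [298, 237, 35, 36])]
bar_tray side [(0.77, [320, 331, 40, 33])]
bar_tray top [(0.75, [408, 275, 33, 44]), (0.57, [92, 236, 30, 21])]
plug_tray side [(0.72, [319, 194, 13, 13]), (0.49, [294, 244, 35, 30])]
plug_tray top []
1.1
```

```bash
cat >> h.py <<'E'
def warp(n,img,cx,cy,z,half,s=0.5e-3):
    # world patch: rows down = -x, cols right = -y (as in top view)
    N=int(2*half/s); j,i=np.meshgrid(np.arange(N),np.arange(N))
    P=np.stack([cx+half-i*s,cy+half-j*s,np.full(i.shape,z)],-1).reshape(-1,3)
    uv=proj(n,P).astype(np.float32).reshape(N,N,2)
    return cv2.remap(img,uv[...,0],uv[...,1],cv2.INTER_CUBIC)
E
python3 - <<'E'
from h import *
import pickle
out=pickle.load(open("reg.pkl","rb"))
T={"long_tray":(204,290),"disc_tray":(386,188),"square_tray":(316,253),"bar_tray":(429,297),"plug_tray":(240,178)}
S={n:cv2.imread(f"pics/{n}0.png") for n in("side","top")}
rows=[]
for n in("top","side"):
    row=[]
    for t,uv in T.items():
        c=onz("top",uv,0.01)
        w=warp(n,S[n],c[0],c[1],0.01,0.08)
        g=cv2.cvtColor(w,cv2.COLOR_BGR2GRAY)
        m=(g>150).astype(np.uint8)
        cs,_=cv2.findContours(m,cv2.RETR_EXTERNAL,cv2.CHAIN_APPROX_NONE)
        k=max(cs,key=lambda q:cv2.contourArea(cv2.convexHull(q)))
        (x,y),(a,b),th=cv2.minAreaRect(k)
        wx=c[0]+.08-y*.5e-3; wy=c[1]+.08-x*.5e-3
        if a<b: th+=90
        # img angle th (x right,y down): image dir (cos,sin) -> world (-sin, -cos)
        yaw=np.degrees(np.arctan2(-np.cos(np.radians(th)),-np.sin(np.radians(th))))%180
        print(n,t,np.round(c[:2],4),"fit",round(wx,4),round(wy,4),"size",max(a,b)*.5,min(a,b)*.5,"yaw",round(yaw,1))
        cv2.drawContours(w,[k],-1,(0,0,255),1)
        row.append(cv2.resize(w,(160,160)))
    rows.append(np.hstack(row))
cv2.imwrite("pics/tr.png",np.vstack(rows))
E
```

```text
top long_tray [0.4319 0.2272] fit 0.435 0.2324 size 127.59319305419922 91.06307983398438 yaw 18.7
top disc_tray [ 0.6549 -0.1581] fit 0.6569 -0.1568 size 92.81283569335938 92.18038177490234 yaw 108.4
top square_tray [ 0.5116 -0.0067] fit 0.5135 -0.0032 size 71.81266021728516 70.84893035888672 yaw 173.7
top bar_tray [ 0.4196 -0.2483] fit 0.4206 -0.2442 size 83.66683959960938 56.13914489746094 yaw 163.2
top plug_tray [0.6723 0.1581] fit 0.674 0.1621 size 53.5 53.0 yaw 0.0
side long_tray [0.4319 0.2272] fit 0.4249 0.2303 size 112.93244171142578 89.7890853881836 yaw 18.7
side disc_tray [ 0.6549 -0.1581] fit 0.6319 -0.1423 size 88.32457733154297 39.284996032714844 yaw 55.4
side square_tray [ 0.5116 -0.0067] fit 0.4773 -0.0015 size 63.631797790527344 8.523628234863281 yaw 89.1
side bar_tray [ 0.4196 -0.2483] fit 0.4172 -0.2448 size 82.93453216552734 53.139869689941406 yaw 163.1
side plug_tray [0.6723 0.1581] fit 0.6526 0.1747 size 34.938507080078125 8.844425201416016 yaw 54.9
```

View pics/tr.png

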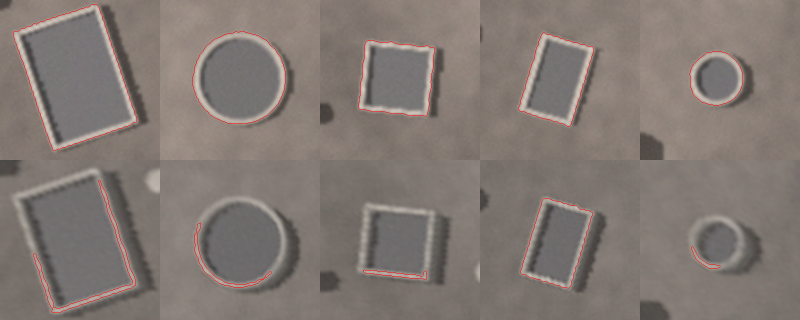

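```bash
python3 - <<'E'
from h import *
f=lambda ox,oy,lx,ly:((lx+.5)/5-.5+ox,(ly+.5)/5-.5+oy)
def T(name,s,t): P,e=tri(f(*s),f(*t)); print(name,np.round(P,4),"gap mm",round(e*1e3,2))
T("plug top",(197,140,172,66),(70,215,125,152))
T("bar w1",(398,330,178,96),(470,208,178,145))
T("bar w2",(398,330,217,122),(470,208,220,135))
T("bar w3",(398,330,258,149),(470,208,261,124))
T("long corner A",(197,140,195,221),(70,215,190,298))
T("long corner B",(197,140,287,138),(70,215,335,232))
T("long corner C",(197,140,110,193),(70,215,98,80))
S={n:cv2.imread(f"pics/{n}0.png") for n in("side","top")}
for t,c in {"long":(.435,.232),"disc":(.657,-.157),"square":(.5135,-.003),"bar":(.4206,-.244),"plug":(.674,.162)}.items():
    r=[]
    for z in (0,.01,.02):
        a,b=[cv2.GaussianBlur(cv2.cvtColor(warp(n,S[n],*c,z,.075 if t=="long" else .055),cv2.COLOR_BGR2GRAY).astype(np.float32),(0,0),2) for n in("top","side")]
        w=cv2.createHanningWindow(a.shape[::-1],cv2.CV_32F)
        (dx,dy),q=cv2.phaseCorrelate(a,b,w); r.append((z,round(dx*.5,1),round(dy*.5,1),round(q,2)))
    print(t,r)
E
```

```text
plug top [0.5143 0.4142 0.1031] gap mm 1.0
bar w1 [ 0.543  -0.3931  0.0636] gap mm 1.34
bar w2 [ 0.5473 -0.4109  0.0635] gap mm 1.45
bar w3 [ 0.5522 -0.4287  0.0624] gap mm 1.45
long corner A [0.4846 0.4171 0.0011] gap mm 24.49
long corner B [0.5067 0.3162 0.1135] gap mm 25.72
long corner C [ 0.5314  0.5159 -0.0575] gap mm 34.84
long [(0, 0.1, -0.6, -0.04), (0.01, 4.4, -1.3, -0.01), (0.02, 4.5, 0.6, 0.02)]
disc [(0, 0.2, 0.7, -0.08), (0.01, 0.2, -0.1, -0.07), (0.02, 0.2, 0.3, -0.07)]
square [(0, 0.4, 0.1, -0.12), (0.01, 0.3, -0.4, -0.03), (0.02, 0.2, 0.7, -0.07)]
bar [(0, 0.6, 0.4, -0.11), (0.01, 0.4, -0.3, -0.08), (0.02, 0.2, 1.3, -0.04)]
plug [(0, 0.4, 0.4, -0.14), (0.01, 0.6, 0.5, -0.08), (0.02, 0.2, 0.2, -0.08)]
```

The crops show plain grey blocks in both stacks: long, square and plug in A, disc and bar in B. The only look-alikes are purple (side 200,193) and green (side 283,157). The measured heights fit: plug top 0.103 m (expected 0.104) and bar top 0.063 m (expected 0.064). The tray rims agree in both views at z = 0.01. I'll start with the plug.

```bash
python3 -m crank '[{"gripper":0.7,"offset":[4.0,-2.1,0],"twist":0},{"gripper":0.7,"offset":[4.0,-2.1,0],"twist":0},{"gripper":0.7,"offset":[4.0,-2.1,0],"twist":0},{"gripper":0.7,"offset":[4.0,-2.1,0],"twist":0},{"gripper":0.7,"offset":[4.0,-2.1,0],"twist":0},{"gripper":0.7,"offset":[4.0,-2.1,-1],"twist":0},{"gripper":0.7,"offset":[4.0,-2.1,-1],"twist":0},{"gripper":0.7,"offset":[4.0,-2.1,-1],"twist":0}]' 30
```

```text
time: 1.9
position: [0.4719, 0.4377, 0.2123]
tcp_rot: [0.0, 0.121, 0.993, 0.0]
contact_force: [0.2, 0.9, -0.1]
finger_gap: 0.0594
```

```bash
python3 -m crank '[{"gripper":0.65,"offset":[2.2,-1.2,0],"twist":0},{"gripper":0.65,"offset":[2.0,-1.2,0],"twist":0},{"gripper":0.65,"offset":[0,0,-4],"twist":0},{"gripper":0.65,"offset":[0,0,-2],"twist":0},{"gripper":0.65,"offset":[0,0,0],"twist":0}]'
python3 - <<'E'
from h import *
for n in("side","top"):
    cv2.imwrite(f"pics/{n}1.png",arm.snapshot(n)[:,:,::-1])
def g(src,box):
    x,y,w,h=box; return cv2.resize(cv2.imread(src)[y:y+h,x:x+w],(400,300),interpolation=cv2.INTER_CUBIC)
cv2.imwrite("pics/c1.png",np.hstack([g("pics/side1.png",(180,115,100,75)),g("pics/top1.png",(50,205,100,75))]))
E
```

```text
time: 2.4
position: [0.5099, 0.4124, 0.1478]
tcp_rot: [-0.003, 0.121, 0.993, -0.003]
contact_force: [-0.2, -0.4, -0.8]
finger_gap: 0.0553
```

View pics/c1.png

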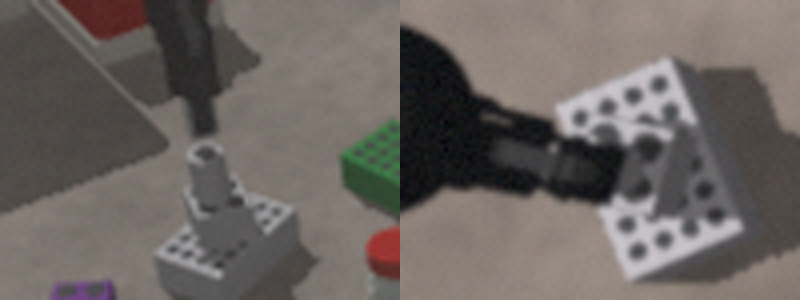

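```bash
python3 -m crank '[{"gripper":0.65,"offset":[0.3,0.1,-2],"twist":0},{"gripper":0.65,"offset":[0,0,-2],"twist":0},{"gripper":0.65,"offset":[0,0,0],"twist":0},{"gripper":0.65,"offset":[0,0,0],"twist":0}]'
```

```text
time: 2.9
position: [0.5159, 0.4165, 0.1138]
tcp_rot: [0.001, 0.121, 0.993, 0.001]
contact_force: [-0.3, -0.0, 1.5]
finger_gap: 0.0558
```

```bash
python3 -m crank '[{"gripper":0.65,"offset":[-0.1,-0.1,-1.4],"twist":0},{"gripper":0.65,"offset":[0,0,-1.3],"twist":0},{"gripper":0.65,"offset":[0,0,0],"twist":0},{"gripper":0.65,"offset":[0,0,0],"twist":0}]'
```

```text
time: 3.3
position: [0.5137, 0.4143, 0.0844]
tcp_rot: [-0.001, 0.121, 0.993, -0.001]
contact_force: [-0.3, -0.0, 0.3]
finger_gap: 0.0553
```

```bash
python3 -m crank '[{"gripper":0.45,"offset":[0,0,0],"twist":0},{"gripper":0.3,"offset":[0,0,0],"twist":0},{"gripper":0.2,"offset":[0,0,0],"twist":0},{"gripper":0.2,"offset":[0,0,0],"twist":0},{"gripper":0.1,"offset":[0,0,0],"twist":0},{"gripper":0.1,"offset":[0,0,0],"twist":0}]' 30
```

```text
time: 3.9
position: [0.5148, 0.415, 0.0859]
tcp_rot: [0.001, 0.121, 0.993, 0.0]
contact_force: [-0.0, -1.2, 2.2]
finger_gap: 0.0273
```

```bash
python3 -m crank '[{"gripper":0.1,"offset":[0,0,1],"twist":0},{"gripper":0.1,"offset":[0,0,2],"twist":0},{"gripper":0.1,"offset":[0,0,2],"twist":0},{"gripper":0.1,"offset":[0,0,0],"twist":0}]'
python3 -m crank '[{"gripper":0.1,"offset":[1.6,-2.5,0],"twist":0},{"gripper":0.1,"offset":[2.4,-3.8,0],"twist":0},{"gripper":0.1,"offset":[2.4,-3.8,0],"twist":0},{"gripper":0.1,"offset":[2.4,-3.8,0],"twist":0},{"gripper":0.1,"offset":[2.4,-3.8,0],"twist":0},{"gripper":0.1,"offset":[2.4,-3.8,0],"twist":0},{"gripper":0.1,"offset":[1.6,-2.5,0],"twist":0},{"gripper":0.1,"offset":[0.7,-1.3,0],"twist":0}]'
python3 - <<'E'
from h import *
for n in("side","top"):
    cv2.imwrite(f"pics/{n}2.png",arm.snapshot(n)[:,:,::-1])
cv2.imwrite("pics/c2.png",cv2.resize(np.hstack([cv2.imread("pics/side2.png"),cv2.imread("pics/top2.png")]),(800,300)))
print(arm.get_obs()["position"],arm.get_obs()["finger_gap"])
E
```

```text
time: 4.3
position: [0.5163, 0.4162, 0.139]
tcp_rot: [0.002, 0.121, 0.993, 0.002]
contact_force: [-0.4, 0.9, 0.5]
finger_gap: 0.0271
time: 5.1
position: [0.6741, 0.1587, 0.1342]
tcp_rot: [-0.0, 0.123, 0.992, -0.0]
contact_force: [0.4, -0.1, -0.3]
finger_gap: 0.0267
[0.67345    0.15984438 0.13434491] 0.027046646783790075
```

View pics/c2.png

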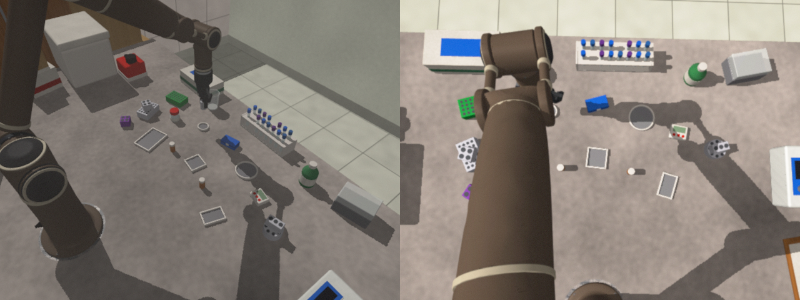

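```bash
python3 -m crank '[{"gripper":0.1,"offset":[0.05,0.2,-2],"twist":0},{"gripper":0.1,"offset":[0,0,-2.5],"twist":0},{"gripper":0.1,"offset":[0,0,-2.5],"twist":0},{"gripper":0.1,"offset":[0,0,-2.2],"twist":0},{"gripper":0.1,"offset":[0,0,-0.5],"twist":0},{"gripper":0.1,"offset":[0,0,0],"twist":0},{"gripper":0.1,"offset":[0,0,0],"twist":0}]'
python3 - <<'E'
from h import *
for n in("side","top"):
    cv2.imwrite(f"pics/{n}3.png",arm.snapshot(n)[:,:,::-1])
crop("pics/side3.png",(275,165,100,75),6,"pics/c3.png")
print(arm.get_obs()["position"],arm.get_obs()["contact_force"])
E
```

```text
time: 5.9
position: [0.6742, 0.1649, 0.0394]
tcp_rot: [0.001, 0.121, 0.993, 0.0]
contact_force: [-0.2, -0.4, -1.0]
finger_gap: 0.0268
[0.67504829 0.16441138 0.04019495] [-0.47433524 -0.07450676 -0.55135128]
```

View pics/c3.png

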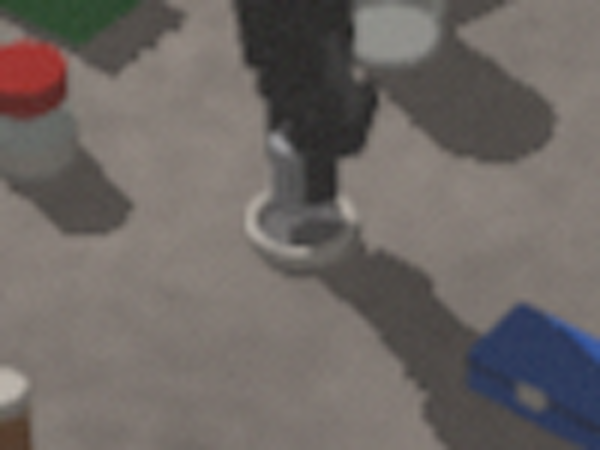

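```bash
python3 -m crank '[{"gripper":0.1,"offset":[-0.05,-0.25,-0.5],"twist":0},{"gripper":0.1,"offset":[0,0,-0.4],"twist":0},{"gripper":0.1,"offset":[0,0,-0.3],"twist":0},{"gripper":0.1,"offset":[0,0,-0.1],"twist":0},{"gripper":0.1,"offset":[0,0,0],"twist":0}]'
```

```text
time: 6.5
position: [0.6732, 0.1609, 0.0259]
tcp_rot: [-0.0, 0.121, 0.993, -0.0]
contact_force: [-2.9, -1.1, 4.5]
finger_gap: 0.0268
```

```bash
python3 -m crank '[{"gripper":0.1,"offset":[0,0,-0.1],"twist":0},{"gripper":0.1,"offset":[0,0,0],"twist":0}]'
```

```text
time: 6.7
position: [0.6732, 0.1609, 0.0259]
tcp_rot: [-0.0, 0.121, 0.993, -0.0]
contact_force: [-3.0, -1.4, 8.7]
finger_gap: 0.0274
```

```bash
python3 -m crank '[{"gripper":0.36,"offset":[0,0,0],"twist":0},{"gripper":0.4,"offset":[0,0,0],"twist":0},{"gripper":0.5,"offset":[0,0,0],"twist":0},{"gripper":0.55,"offset":[0,0,0],"twist":0},{"gripper":0.55,"offset":[0,0,1],"twist":0},{"gripper":0.55,"offset":[0,0,2],"twist":0},{"gripper":0.55,"offset":[0,0,3],"twist":0},{"gripper":0.55,"offset":[0,0,4],"twist":0}]'
python3 -m crank '[{"gripper":0.75,"offset":[-4,1,2],"twist":0},{"gripper":0.75,"offset":[-4.5,1.5,0],"twist":0},{"gripper":0.75,"offset":[-4.5,1.5,0],"twist":0},{"gripper":0.75,"offset":[-4.5,1.5,0],"twist":0},{"gripper":0.75,"offset":[-4.5,1.5,0],"twist":0},{"gripper":0.75,"offset":[-3,0,0],"twist":0},{"gripper":0.75,"offset":[-3,0,0],"twist":0},{"gripper":0.75,"offset":[0,0,0],"twist":0}]'
cat > look.py <<'E'
from h import *
import sys
k=sys.argv[1]
for n in("side","top"): cv2.imwrite(f"pics/{n}{k}.png",arm.snapshot(n)[:,:,::-1])
ims=[]
for i in range(2,len(sys.argv)):
    n,cx,cy,hw=sys.argv[i].split(","); cx,cy,hw=int(cx),int(cy),int(hw)
    x,y=max(cx-hw,0),max(cy-hw*3//4,0)
    a=cv2.imread(f"pics/{n}{k}.png")[y:y+hw*3//2,x:x+2*hw]
    ims.append(cv2.resize(a,(400,300),interpolation=cv2.INTER_CUBIC)); print(n,"origin",x,y,"scale",400/(2*hw))
while len(ims)%2: ims.append(np.zeros_like(ims[0]))
cv2.imwrite(f"pics/c{k}.png",np.vstack([np.hstack(ims[i:i+2]) for i in range(0,len(ims),2)]))
o=arm.get_obs();print(o["time"],np.round(o["position"],4))
E
python3 look.py 4 side,237,178,32 top,112,247,40 side,325,198,32 top,240,178,40
```

```text
time: 7.5
position: [0.6716, 0.1609, 0.1235]
tcp_rot: [-0.002, 0.121, 0.993, -0.001]
contact_force: [0.2, -0.6, 0.3]
finger_gap: 0.0468
time: 8.3
position: [0.3889, 0.2306, 0.1439]
tcp_rot: [-0.002, 0.12, 0.993, -0.001]
contact_force: [-0.1, 0.7, -0.1]
finger_gap: 0.0641
side origin 205 154 scale 6.25
top origin 72 217 scale 5.0
side origin 293 174 scale 6.25
top origin 200 148 scale 5.0
8.4 [0.3936 0.2315 0.1451]
```

View pics/c4.png

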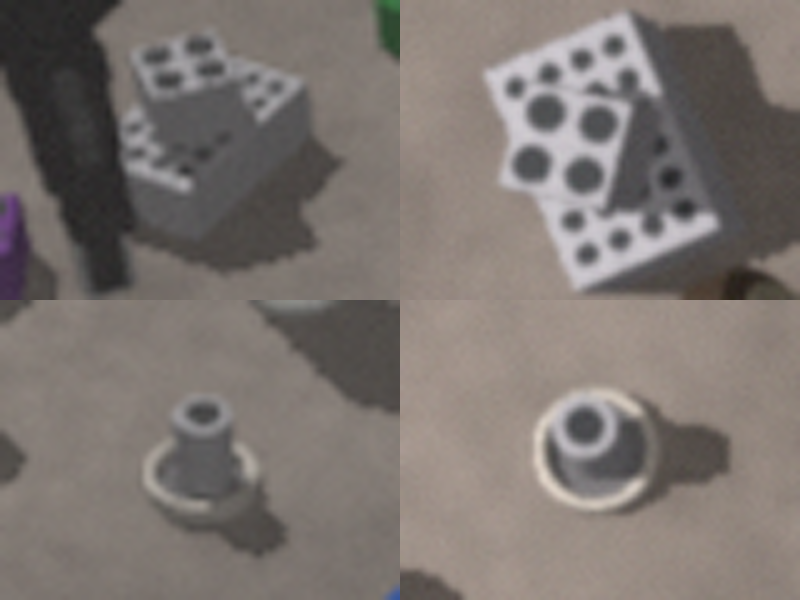

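```bash
python3 - <<'E'
from h import *
s=lambda x,y:((x+.5)/6.25-.5+205,(y+.5)/6.25-.5+154)
t=lambda x,y:((x+.5)/5-.5+72,(y+.5)/5-.5+217)
W=[((198,45),(145,112)),((210,68),(198,124)),((156,55),(131,163)),((168,79),(184,176))]
P=[]
for a,b in W:
    p,e=tri(s(*a),t(*b)); P.append(p); print(np.round(p,4),round(e*1e3,1))
P=np.array(P);print("c",P.mean(0)); d=P[0]-P[2]; d2=P[1]-P[3]; print(np.degrees(np.arctan2(*(d+d2)[[1,0]])), np.linalg.norm(d),np.degrees(np.arctan2(*(P[0]+P[2]-P[1]-P[3])[[1,0]])))
# long block top corners, top view at z=.032
for q in((628,11),(720,222),(575,288),(487,72)): print("long",np.round(onz("top",t(q[0]-400,q[1]),.032),4))
for q in((303,80),(190,190)): print("long side",np.round(onz("side",s(*q),.032),4))
print("plug",tri((293+202/6.25-.4,174+112/6.25-.4),(200+185/5-.4,148+125/5-.4)))
E
```

```text
[0.5299 0.4221 0.0632] 1.5
[0.5252 0.4009 0.064 ] 1.5
[0.5094 0.4262 0.0638] 1.6
[0.5046 0.4051 0.0641] 1.4
c [0.51725483 0.41354494 0.06377123]
-11.443036047847706 0.020906010635462654 77.33531185858814
long [0.5769 0.4042 0.032 ]
long [0.4901 0.3627 0.032 ]
long [0.4627 0.4195 0.032 ]
long [0.551  0.4597 0.032 ]
long side [0.5734 0.4065 0.032 ]
long side [0.4868 0.3628 0.032 ]
plug (array([0.67329884, 0.16086672, 0.044638  ]), np.float64(0.0016596086850493852))
```

```bash
python3 -m crank '[{"gripper":0.75,"offset":[2.4,3.6,0],"twist":0.03},{"gripper":0.75,"offset":[2.5,3.6,0],"twist":0},{"gripper":0.75,"offset":[2.5,3.6,0],"twist":0},{"gripper":0.75,"offset":[2.5,3.6,0],"twist":0},{"gripper":0.75,"offset":[1.6,2.4,0],"twist":0},{"gripper":0.75,"offset":[0.8,1.2,0],"twist":0},{"gripper":0.75,"offset":[0,0,-3],"twist":0},{"gripper":0.75,"offset":[0,0,-2],"twist":0}]'
python3 -m crank '[{"gripper":0.75,"offset":[0,0,0],"twist":0},{"gripper":0.75,"offset":[0,0,0],"twist":0}]'
```

```text
time: 9.2
position: [0.5187, 0.4121, 0.0937]
tcp_rot: [0.001, 0.106, 0.994, 0.001]
contact_force: [-0.6, -0.7, -0.2]
finger_gap: 0.0641
time: 9.4
position: [0.5173, 0.4111, 0.0941]
tcp_rot: [0.0, 0.107, 0.994, -0.0]
contact_force: [0.3, 0.9, 0.7]
finger_gap: 0.0641
```

```bash
python3 -m crank '[{"gripper":0.75,"offset":[0,0.2,-2],"twist":0},{"gripper":0.75,"offset":[0,0,-1.4],"twist":0},{"gripper":0.75,"offset":[0,0,-0.7],"twist":0},{"gripper":0.75,"offset":[0,0,0],"twist":0},{"gripper":0.75,"offset":[0,0,0],"twist":0}]'
python3 -m crank '[{"gripper":0.6,"offset":[0,0,0],"twist":0},{"gripper":0.5,"offset":[0,0,0],"twist":0},{"gripper":0.4,"offset":[0,0,0],"twist":0},{"gripper":0.3,"offset":[0,0,0],"twist":0},{"gripper":0.3,"offset":[0,0,0],"twist":0}]' 35
```

```text
time: 9.9
position: [0.5166, 0.4133, 0.0537]
tcp_rot: [0.0, 0.106, 0.994, 0.0]
contact_force: [-0.2, -0.2, 0.6]
finger_gap: 0.0643
time: 10.4
position: [0.517, 0.4137, 0.0545]
tcp_rot: [0.001, 0.106, 0.994, 0.001]
contact_force: [0.4, -0.7, 4.9]
finger_gap: 0.0429
```

```bash
python3 -m crank '[{"gripper":0.3,"offset":[0,0,1],"twist":0},{"gripper":0.3,"offset":[0,0,2],"twist":0},{"gripper":0.3,"offset":[0,0,3],"twist":0},{"gripper":0.3,"offset":[0,-2.2,0.5],"twist":0},{"gripper":0.3,"offset":[0,-4,0],"twist":0.05},{"gripper":0.3,"offset":[0,-4.5,0],"twist":0.05},{"gripper":0.3,"offset":[0,-4.5,0],"twist":0},{"gripper":0.3,"offset":[0,-4.5,0],"twist":0}]'
python3 -m crank '[{"gripper":0.3,"offset":[0,-4.5,0],"twist":0},{"gripper":0.3,"offset":[0,-4.5,0],"twist":0},{"gripper":0.3,"offset":[0,-4.5,0],"twist":0},{"gripper":0.3,"offset":[0,-4.5,0],"twist":0},{"gripper":0.3,"offset":[0,-2.5,0],"twist":0},{"gripper":0.3,"offset":[-0.3,-1.0,0],"twist":0},{"gripper":0.3,"offset":[0,0,0],"twist":0},{"gripper":0.3,"offset":[0,0,0],"twist":0}]'
```

```text
time: 11.2
position: [0.5152, 0.2145, 0.1178]
tcp_rot: [-0.001, 0.056, 0.998, -0.0]
contact_force: [1.2, -1.3, -1.4]
finger_gap: 0.0434
time: 12.0
position: [0.5128, 0.0019, 0.118]
tcp_rot: [-0.0, 0.056, 0.998, 0.0]
contact_force: [0.4, -0.2, -1.9]
finger_gap: 0.0432
```

```bash
python3 -m crank '[{"gripper":0.3,"offset":[0.05,-0.5,-2],"twist":0},{"gripper":0.3,"offset":[0,0,-2.5],"twist":0},{"gripper":0.3,"offset":[0,0,-2.2],"twist":0},{"gripper":0.3,"offset":[0,0,-1],"twist":0},{"gripper":0.3,"offset":[0,0,-0.3],"twist":0},{"gripper":0.3,"offset":[0,0,0],"twist":0},{"gripper":0.3,"offset":[0,0,0],"twist":0}]'
python3 look.py 5 side,312,258,32 top,316,253,40
```

```text
time: 12.7
position: [0.5149, -0.0035, 0.0392]
tcp_rot: [0.001, 0.056, 0.998, -0.0]
contact_force: [-0.6, 0.4, -0.6]
finger_gap: 0.0433
side origin 280 234 scale 6.25
top origin 276 223 scale 5.0
12.8 [ 0.5149 -0.0038  0.0394]
```

View pics/c5.png

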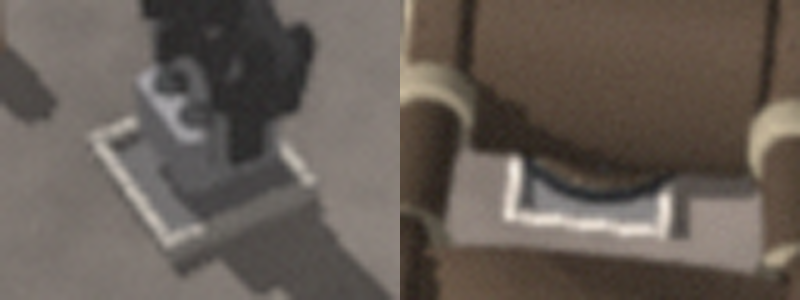

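Square is aligned about 13 mm above the floor (block at side ≈ 308,255). Lowering it.

```bash
python3 -m crank '[{"gripper":0.3,"offset":[-0.1,0.05,-0.5],"twist":0},{"gripper":0.3,"offset":[0,0,-0.4],"twist":0},{"gripper":0.3,"offset":[0,0,-0.2],"twist":0},{"gripper":0.3,"offset":[0,0,-0.1],"twist":0},{"gripper":0.3,"offset":[0,0,-0.1],"twist":0},{"gripper":0.3,"offset":[0,0,0],"twist":0}]'
```

```text
time: 13.4
position: [0.5123, -0.0034, 0.0264]
tcp_rot: [-0.001, 0.056, 0.998, 0.0]
contact_force: [-5.8, 0.6, 9.2]
finger_gap: 0.0431
```

```bash
python3 -m crank '[{"gripper":0.52,"offset":[0,0,0],"twist":0},{"gripper":0.56,"offset":[0,0,0],"twist":0},{"gripper":0.65,"offset":[0,0,0],"twist":0},{"gripper":0.72,"offset":[0,0,0],"twist":0},{"gripper":0.72,"offset":[0,0,1],"twist":0},{"gripper":0.72,"offset":[0,0,3],"twist":0},{"gripper":0.8,"offset":[0,0,4],"twist":0.1},{"gripper":1.0,"offset":[0,4,2],"twist":0.14}]' 35
python3 -m crank '[{"gripper":1.0,"offset":[-1,4.4,0],"twist":0.14},{"gripper":1,"offset":[-1,4.4,0],"twist":0.14},{"gripper":1,"offset":[-1,4.4,0],"twist":0.03},{"gripper":1,"offset":[-1,4.4,0],"twist":0},{"gripper":1,"offset":[-1,4.4,0],"twist":0},{"gripper":1,"offset":[-1,3,0],"twist":0},{"gripper":1,"offset":[0,0,0],"twist":0}]'
python3 look.py 6 side,237,180,32 top,112,247,40 side,312,258,32 top,316,253,40
```

```text
time: 14.2
position: [0.5156, 0.034, 0.1292]
tcp_rot: [0.003, -0.064, 0.998, -0.001]
contact_force: [2.6, 1.5, 0.2]
finger_gap: 0.0806
time: 14.9
position: [0.4518, 0.2902, 0.1261]
tcp_rot: [0.001, -0.219, 0.976, 0.001]
contact_force: [1.0, -0.5, -0.2]
finger_gap: 0.0857
side origin 205 156 scale 6.25
top origin 72 217 scale 5.0
side origin 280 234 scale 6.25
top origin 276 223 scale 5.0
15.0 [0.4526 0.2872 0.1257]
```

View pics/c6.png

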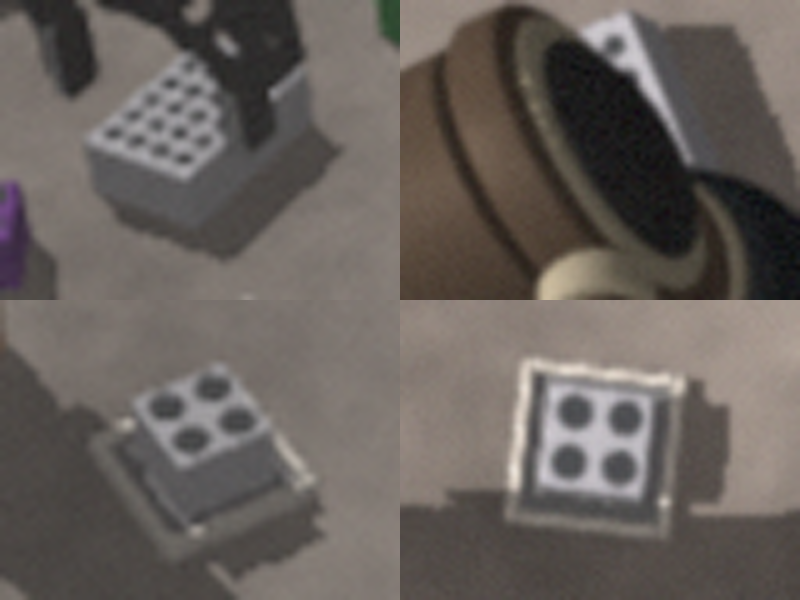

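```bash
python3 -m crank '[{"gripper":1,"offset":[2.0,3.8,0],"twist":0},{"gripper":1,"offset":[2.0,3.8,0],"twist":0},{"gripper":1,"offset":[1.6,3,0],"twist":0},{"gripper":1,"offset":[1,1.8,0],"twist":0},{"gripper":1,"offset":[0,0,0],"twist":0},{"gripper":1,"offset":[0,0,-3],"twist":0},{"gripper":1,"offset":[0,0,-3],"twist":0},{"gripper":1,"offset":[0,0,0],"twist":0}]'
python3 look.py 7 side,237,180,32 side,237,180,60 
```

```text
time: 15.8
position: [0.515, 0.4058, 0.0602]
tcp_rot: [-0.005, -0.216, 0.976, -0.002]
contact_force: [-0.8, -1.2, -0.7]
finger_gap: 0.0853
side origin 205 156 scale 6.25
side origin 177 135 scale 3.3333333333333335
15.9 [0.5183 0.4086 0.0647]
```

View pics/c7.png

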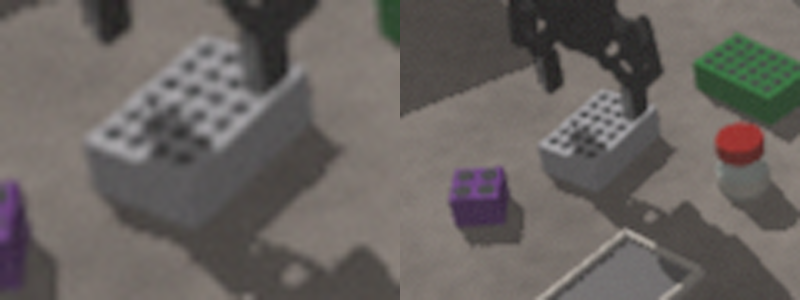

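```bash
python3 -m crank '[{"gripper":1,"offset":[0,0.3,0],"twist":0},{"gripper":1,"offset":[0,0,-1],"twist":0},{"gripper":1,"offset":[0,0,-1],"twist":0},{"gripper":1,"offset":[0,0,-0.5],"twist":0},{"gripper":1,"offset":[0,0,0],"twist":0},{"gripper":1,"offset":[0,0,0],"twist":0}]'
```

```text
time: 16.5
position: [0.5185, 0.4136, 0.0398]
tcp_rot: [-0.0, -0.217, 0.976, -0.0]
contact_force: [0.5, -0.7, -0.6]
finger_gap: 0.0855
```

```bash
python3 -m crank '[{"gripper":1,"offset":[0,-0.1,-0.8],"twist":0},{"gripper":1,"offset":[0,0,-0.8],"twist":0},{"gripper":1,"offset":[0,0,-0.6],"twist":0},{"gripper":1,"offset":[0,0,0],"twist":0},{"gripper":1,"offset":[0,0,0],"twist":0}]'
python3 look.py 8 side,237,180,32 side,237,180,60 
```

```text
time: 17.0
position: [0.5185, 0.4125, 0.0177]
tcp_rot: [-0.0, -0.217, 0.976, -0.0]
contact_force: [0.1, -0.3, 0.2]
finger_gap: 0.0853
side origin 205 156 scale 6.25
side origin 177 135 scale 3.3333333333333335
17.1 [0.519  0.4129 0.0185]
```

View pics/c8.png

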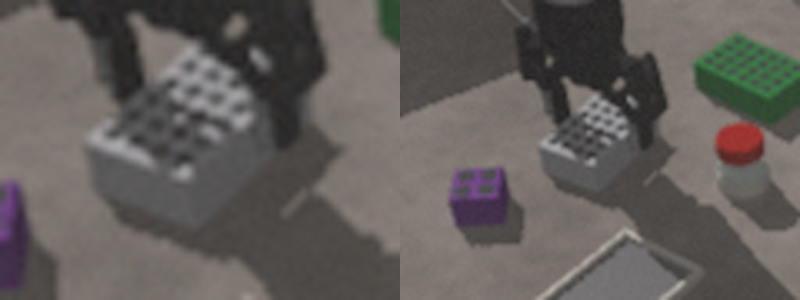

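```bash
python3 -m crank '[{"gripper":0.95,"offset":[0,0,-0.3],"twist":0},{"gripper":0.85,"offset":[0,0,0],"twist":0},{"gripper":0.75,"offset":[0,0,0],"twist":0},{"gripper":0.65,"offset":[0,0,0],"twist":0},{"gripper":0.55,"offset":[0,0,0],"twist":0},{"gripper":0.55,"offset":[0,0,0],"twist":0},{"gripper":0.55,"offset":[0,0,0],"twist":0}]' 60
python3 -m crank '[{"gripper":0.5,"offset":[0,0,0.5],"twist":0},{"gripper":0.5,"offset":[0,0,0.5],"twist":0},{"gripper":0.5,"offset":[0,0,0],"twist":0}]'
```

```text
time: 17.8
position: [0.5188, 0.4132, 0.0159]
tcp_rot: [0.0, -0.217, 0.976, 0.0]
contact_force: [-3.6, 1.6, 4.8]
finger_gap: 0.0628
time: 18.1
position: [0.5186, 0.412, 0.0247]
tcp_rot: [-0.0, -0.217, 0.976, -0.0]
contact_force: [0.4, 0.4, -5.4]
finger_gap: 0.0628
```

```bash
python3 -m crank '[{"gripper":0.5,"offset":[0,0,2],"twist":0},{"gripper":0.5,"offset":[0,0,3],"twist":0},{"gripper":0.5,"offset":[0,0,2],"twist":0},{"gripper":0.5,"offset":[-0.8,-1.8,0],"twist":-0.05},{"gripper":0.5,"offset":[-1.7,-3.6,0],"twist":-0.06},{"gripper":0.5,"offset":[-1.7,-3.6,0],"twist":0},{"gripper":0.5,"offset":[-1.7,-3.6,0],"twist":0},{"gripper":0.5,"offset":[-1.5,-3.2,0],"twist":0}]'
python3 -m crank '[{"gripper":0.5,"offset":[-0.9,-1.9,0],"twist":0},{"gripper":0.5,"offset":[-0.1,-0.4,0],"twist":0},{"gripper":0.5,"offset":[0,0,-2.5],"twist":0},{"gripper":0.5,"offset":[0,0,-2],"twist":0},{"gripper":0.5,"offset":[0,0,0],"twist":0},{"gripper":0.5,"offset":[0,0,0],"twist":0}]'
python3 look.py 9 side,240,215,40 top,204,290,60
```

```text
time: 18.9
position: [0.443, 0.2524, 0.0945]
tcp_rot: [-0.001, -0.163, 0.987, -0.001]
contact_force: [-0.2, -0.4, -4.5]
finger_gap: 0.063
time: 19.5
position: [0.435, 0.232, 0.0501]
tcp_rot: [-0.0, -0.163, 0.987, -0.0]
contact_force: [0.5, 0.4, -6.4]
finger_gap: 0.0632
side origin 200 185 scale 5.0
top origin 144 245 scale 3.3333333333333335
19.6 [0.4361 0.2325 0.0512]
```

View pics/c9.png

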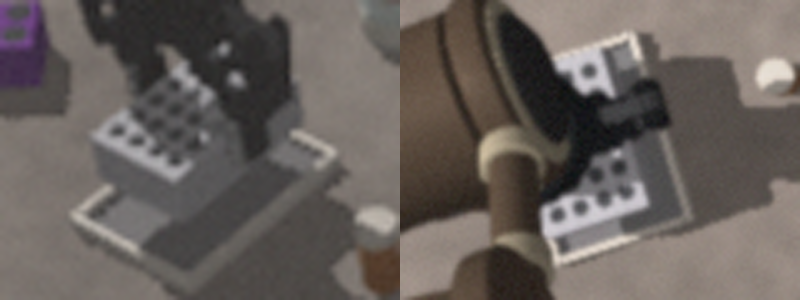

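```bash
python3 - <<'E'
from h import *
s=lambda x,y:(x/5-.4+200,y/5-.4+185)
t=lambda x,y:(x/3.333-.4+144,y/3.333-.4+245)
z=.067
L=onz("side",s(92,135),z);N=onz("side",s(183,183),z);print(L,N,np.linalg.norm(L-N))
N2=onz("top",t(246,208),z);print(N2,tri(s(183,183),t(246,208)))
# expected corners for centre c yaw 18.7
c=np.array([.435,.2324]);y=np.radians(18.7);R=np.array([[np.cos(y),-np.sin(y)],[np.sin(y),np.cos(y)]])
for q in((-.05,.032),(-.05,-.032)): print(c+R@q)
E
```

```text
[0.37766906 0.24323876 0.067     ] [0.39897418 0.18059733 0.067     ] 0.06616537823130463
[0.39867948 0.18721749 0.067     ] (array([0.39990309, 0.18761383, 0.06110113]), np.float64(0.001604231878544984))
[0.37737987 0.24668008]
[0.3978991  0.18605862]
```

Corners agree to within about 3 mm against 8 mm of room. Lowering: contact is expected at TCP ≈ 0.020.

```bash
python3 -m crank '[{"gripper":0.5,"offset":[0,0,-1],"twist":0},{"gripper":0.5,"offset":[0,0,-1],"twist":0},{"gripper":0.5,"offset":[0,0,-0.5],"twist":0},{"gripper":0.5,"offset":[0,0,-0.2],"twist":0},{"gripper":0.5,"offset":[0,0,-0.1],"twist":0},{"gripper":0.5,"offset":[0,0,-0.1],"twist":0},{"gripper":0.5,"offset":[0,0,0],"twist":0}]'
```

```text
time: 20.3
position: [0.435, 0.2317, 0.0214]
tcp_rot: [0.0, -0.163, 0.987, 0.0]
contact_force: [-0.1, 0.1, -4.0]
finger_gap: 0.0628
```

```bash
python3 -m crank '[{"gripper":0.5,"offset":[0,0,-0.1],"twist":0},{"gripper":0.5,"offset":[0,0,0],"twist":0},{"gripper":0.5,"offset":[0,0,0],"twist":0}]'
```

```text
time: 20.6
position: [0.4349, 0.2317, 0.0204]
tcp_rot: [0.0, -0.163, 0.987, 0.0]
contact_force: [-0.5, -0.6, -4.5]
finger_gap: 0.0631
```

```bash
python3 -m crank '[{"gripper":0.5,"offset":[0,0,-0.1],"twist":0},{"gripper":0.5,"offset":[0,0,0],"twist":0},{"gripper":0.5,"offset":[0,0,0],"twist":0}]'; python3 -m crank '[{"gripper":0.5,"offset":[0,0,-0.05],"twist":0},{"gripper":0.5,"offset":[0,0,0],"twist":0}]'
```

```text
time: 20.9
position: [0.435, 0.2318, 0.0199]
tcp_rot: [0.0, -0.163, 0.987, 0.0]
contact_force: [-1.8, -1.2, 3.6]
finger_gap: 0.0629
time: 21.1
position: [0.435, 0.2318, 0.0199]
tcp_rot: [-0.0, -0.163, 0.987, 0.0]
contact_force: [-3.6, -2.8, 9.2]
finger_gap: 0.063
```

```bash
python3 -m crank '[{"gripper":0.78,"offset":[0,0,0],"twist":0},{"gripper":0.85,"offset":[0,0,0],"twist":0},{"gripper":0.95,"offset":[0,0,0],"twist":0},{"gripper":0.95,"offset":[0,0,0],"twist":0},{"gripper":0.95,"offset":[0,0,1],"twist":0},{"gripper":0.95,"offset":[0,0,3],"twist":0},{"gripper":0.95,"offset":[0,0,4],"twist":-0.1},{"gripper":0.8,"offset":[0,-2,4],"twist":-0.14}]'
python3 -m crank '[{"gripper":0.7,"offset":[0.8,-4.5,1],"twist":-0.14},{"gripper":0.7,"offset":[0.8,-4.7,1],"twist":-0.14},{"gripper":0.7,"offset":[0.8,-4.7,0],"twist":-0.14},{"gripper":0.7,"offset":[0.8,-4.7,0],"twist":-0.14},{"gripper":0.7,"offset":[0.8,-4.7,0],"twist":-0.14},{"gripper":0.7,"offset":[0.8,-4.7,0],"twist":-0.14},{"gripper":0.7,"offset":[0.8,-4.7,0],"twist":-0.14},{"gripper":0.7,"offset":[0.8,-4.7,0],"twist":-0.14}]'
python3 look.py 10 side,240,215,40 top,204,290,60
```

```text
time: 21.9
position: [0.4349, 0.2127, 0.1406]
tcp_rot: [0.0, -0.042, 0.999, 0.0]
contact_force: [1.3, -0.4, 0.6]
finger_gap: 0.0692
time: 22.7
position: [0.4989, -0.1644, 0.1596]
tcp_rot: [0.001, 0.496, 0.868, 0.0]
contact_force: [-0.3, -0.6, -0.0]
finger_gap: 0.0595
side origin 200 185 scale 5.0
top origin 144 245 scale 3.3333333333333335
22.8 [ 0.5005 -0.1681  0.1603]
```

View pics/c10.png

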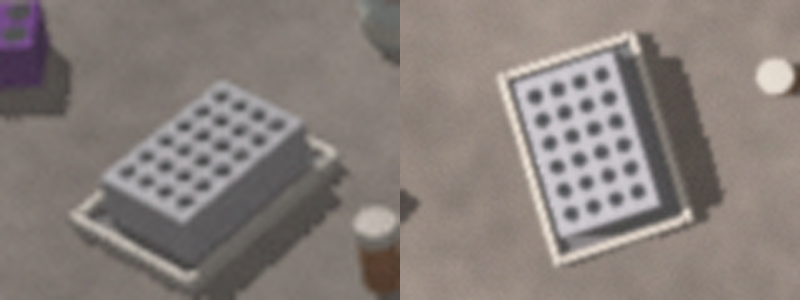

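Long block lies flat in its tray. On to the bar.

```bash
python3 -m crank '[{"gripper":0.65,"offset":[0.9,-4.5,0],"twist":-0.14},{"gripper":0.65,"offset":[0.9,-4.5,0],"twist":-0.14},{"gripper":0.65,"offset":[0.9,-4.5,0],"twist":0},{"gripper":0.65,"offset":[0.9,-4.5,0],"twist":0},{"gripper":0.65,"offset":[0.7,-4,0],"twist":0},{"gripper":0.65,"offset":[0.4,-2.2,0],"twist":0},{"gripper":0.65,"offset":[0,0,-2],"twist":0},{"gripper":0.65,"offset":[0,0,0],"twist":0}]'
python3 -m crank '[{"gripper":0.65,"offset":[0,0,-2.5],"twist":0},{"gripper":0.65,"offset":[0,0,-2.0],"twist":0},{"gripper":0.65,"offset":[0,0,0],"twist":0},{"gripper":0.65,"offset":[0,0,0],"twist":0}]'
python3 look.py 11 side,438,350,40 top,507,238,40
```

```text
time: 23.6
position: [0.5441, -0.4029, 0.1362]
tcp_rot: [-0.003, 0.61, 0.792, 0.0]
contact_force: [0.1, 0.6, 0.1]
finger_gap: 0.0555
time: 24.0
position: [0.5458, -0.4031, 0.0941]
tcp_rot: [-0.001, 0.61, 0.793, 0.0]
contact_force: [-0.1, 0.3, 0.7]
finger_gap: 0.0556
side origin 398 320 scale 5.0
top origin 467 208 scale 5.0
24.1 [ 0.5468 -0.4044  0.0956]
```

View pics/c11.png

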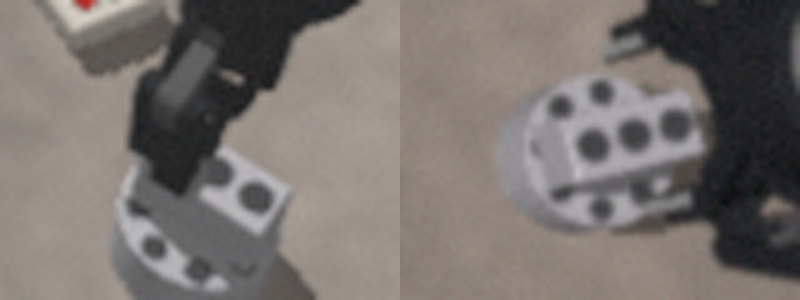

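```bash
python3 -m crank '[{"gripper":0.65,"offset":[0.1,-0.7,0],"twist":0},{"gripper":0.65,"offset":[0,0,-1.5],"twist":0},{"gripper":0.65,"offset":[0,0,-1.5],"twist":0},{"gripper":0.65,"offset":[0,0,-1],"twist":0},{"gripper":0.65,"offset":[0,0,0],"twist":0},{"gripper":0.65,"offset":[0,0,0],"twist":0}]'
python3 -m crank '[{"gripper":0.5,"offset":[0,0,0],"twist":0},{"gripper":0.4,"offset":[0,0,0],"twist":0},{"gripper":0.3,"offset":[0,0,0],"twist":0},{"gripper":0.2,"offset":[0,0,0],"twist":0},{"gripper":0.15,"offset":[0,0,0],"twist":0},{"gripper":0.15,"offset":[0,0,0],"twist":0}]' 35
```

```text
time: 24.7
position: [0.5462, -0.4108, 0.0525]
tcp_rot: [-0.001, 0.61, 0.792, 0.0]
contact_force: [-0.4, -0.4, -0.0]
finger_gap: 0.0553
time: 25.3
position: [0.5474, -0.4118, 0.0547]
tcp_rot: [0.001, 0.61, 0.792, -0.0]
contact_force: [0.6, -0.9, 4.5]
finger_gap: 0.0273
```

```bash
python3 -m crank '[{"gripper":0.15,"offset":[0,0,1],"twist":0},{"gripper":0.15,"offset":[0,0,2],"twist":0},{"gripper":0.15,"offset":[0,0,2.5],"twist":0},{"gripper":0.15,"offset":[0,0,1],"twist":0.1},{"gripper":0.15,"offset":[-1.2,1.6,0],"twist":0.12},{"gripper":0.15,"offset":[-2,2.7,0],"twist":0.14},{"gripper":0.15,"offset":[-2,2.7,0],"twist":0.14},{"gripper":0.15,"offset":[-2,2.7,0],"twist":0.14}]'
python3 -m crank '[{"gripper":0.15,"offset":[-2,2.7,0],"twist":0.14},{"gripper":0.15,"offset":[-2,2.7,0],"twist":0.14},{"gripper":0.15,"offset":[-1.5,1.7,0],"twist":0.1},{"gripper":0.15,"offset":[0,0,0],"twist":0},{"gripper":0.15,"offset":[0,0,-3],"twist":0},{"gripper":0.15,"offset":[0,0,-2],"twist":0},{"gripper":0.15,"offset":[0,0,0],"twist":0},{"gripper":0.15,"offset":[0,0,0],"twist":0}]'
python3 look.py 12 side,340,340,40 top,507,238,40 side,438,365,40 top,429,297,40
```

```text
time: 26.1
position: [0.4734, -0.3128, 0.1184]
tcp_rot: [-0.001, 0.327, 0.945, 0.0]
contact_force: [-0.3, 0.0, -0.8]
finger_gap: 0.0274
time: 26.9
position: [0.4201, -0.2438, 0.0688]
tcp_rot: [-0.0, 0.146, 0.989, 0.0]
contact_force: [0.3, -0.0, -0.3]
finger_gap: 0.027
side origin 300 310 scale 5.0
top origin 467 208 scale 5.0
side origin 398 335 scale 5.0
top origin 389 267 scale 5.0
27.0 [ 0.421  -0.2444  0.0699]
```

View pics/c12.png

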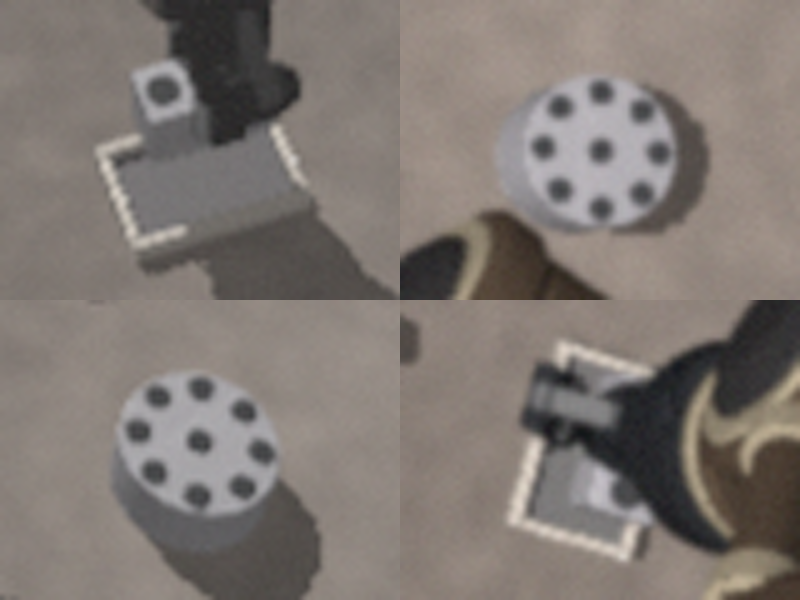

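```bash
python3 - <<'E'
from h import *
print(tri((437.4,362.8),(506.8,237.6)))
E
python3 -m crank '[{"gripper":0.15,"offset":[0,0,-1.5],"twist":0},{"gripper":0.15,"offset":[0,0,-1.5],"twist":0},{"gripper":0.15,"offset":[0,0,-0.7],"twist":0},{"gripper":0.15,"offset":[0,0,-0.3],"twist":0},{"gripper":0.15,"offset":[0,0,-0.1],"twist":0},{"gripper":0.15,"offset":[0,0,0],"twist":0}]'
```

```text
(array([ 0.54469281, -0.4108455 ,  0.03145398]), np.float64(0.0016857636025537032))
time: 27.6
position: [0.4203, -0.2437, 0.0283]
tcp_rot: [0.001, 0.146, 0.989, -0.0]
contact_force: [0.0, -0.3, -1.8]
finger_gap: 0.0269
```

```bash
python3 -m crank '[{"gripper":0.15,"offset":[0,0,-0.1],"twist":0},{"gripper":0.15,"offset":[0,0,-0.1],"twist":0},{"gripper":0.15,"offset":[0,0,0],"twist":0},{"gripper":0.15,"offset":[0,0,0],"twist":0}]'
```

```text
time: 28.0
position: [0.4203, -0.2437, 0.0266]
tcp_rot: [0.0, 0.146, 0.989, -0.0]
contact_force: [-1.4, 0.2, 5.3]
finger_gap: 0.0271
```

```bash
python3 -m crank '[{"gripper":0.36,"offset":[0,0,0],"twist":0},{"gripper":0.4,"offset":[0,0,0],"twist":0},{"gripper":0.5,"offset":[0,0,0],"twist":0},{"gripper":0.6,"offset":[0,0,0],"twist":0},{"gripper":0.6,"offset":[0,0,1],"twist":0},{"gripper":0.6,"offset":[0,0,3],"twist":0},{"gripper":0.8,"offset":[0,0,4],"twist":0},{"gripper":1.0,"offset":[1,-1.5,0],"twist":0}]'
python3 -m crank '[{"gripper":1,"offset":[2.4,-3.2,0],"twist":0},{"gripper":1,"offset":[2.4,-3.2,0],"twist":0},{"gripper":1,"offset":[2.4,-3.2,0],"twist":0},{"gripper":1,"offset":[2.4,-3.2,0],"twist":0},{"gripper":1,"offset":[1.8,-2.4,0],"twist":0},{"gripper":1,"offset":[0,0,0],"twist":0},{"gripper":1,"offset":[0,0,-2],"twist":0},{"gripper":1,"offset":[0,0,-1],"twist":0}]'
python3 look.py 13 side,340,340,40 top,429,297,40 side,438,360,40 top,507,238,40
```

```text
time: 28.8
position: [0.4323, -0.2595, 0.1112]
tcp_rot: [0.004, 0.145, 0.989, -0.002]
contact_force: [1.7, -1.0, -0.8]
finger_gap: 0.078
time: 29.6
position: [0.5426, -0.4092, 0.0747]
tcp_rot: [-0.001, 0.146, 0.989, 0.001]
contact_force: [-0.2, 0.5, -1.5]
finger_gap: 0.0853
side origin 300 310 scale 5.0
top origin 389 267 scale 5.0
side origin 398 330 scale 5.0
top origin 467 208 scale 5.0
29.7 [ 0.5416 -0.4081  0.0734]
```

View pics/c13.png

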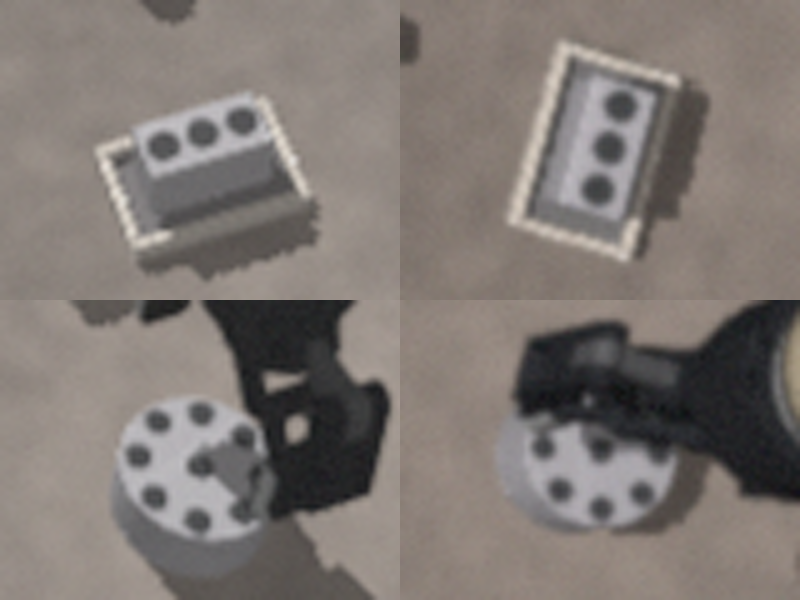

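```bash
python3 -m crank '[{"gripper":1,"offset":[0.2,-0.2,0],"twist":0},{"gripper":1,"offset":[0,0,-1.5],"twist":0},{"gripper":1,"offset":[0,0,-1.5],"twist":0},{"gripper":1,"offset":[0,0,0],"twist":0},{"gripper":1,"offset":[0,0,0],"twist":0}]'
```

```text
time: 30.2
position: [0.5449, -0.4116, 0.0444]
tcp_rot: [-0.001, 0.146, 0.989, 0.001]
contact_force: [-0.1, -0.3, -0.1]
finger_gap: 0.0857
```

```bash
python3 -m crank '[{"gripper":1,"offset":[0,0.05,-1],"twist":0},{"gripper":1,"offset":[0,0,-1],"twist":0},{"gripper":1,"offset":[0,0,-0.6],"twist":0},{"gripper":1,"offset":[0,0,-0.2],"twist":0},{"gripper":1,"offset":[0,0,0],"twist":0},{"gripper":1,"offset":[0,0,0],"twist":0}]'
python3 -m crank '[{"gripper":0.9,"offset":[0,0,0],"twist":0},{"gripper":0.82,"offset":[0,0,0],"twist":0},{"gripper":0.75,"offset":[0,0,0],"twist":0},{"gripper":0.65,"offset":[0,0,0],"twist":0},{"gripper":0.6,"offset":[0,0,0],"twist":0},{"gripper":0.55,"offset":[0,0,0],"twist":0},{"gripper":0.55,"offset":[0,0,0],"twist":0}]' 60
```

```text
time: 30.8
position: [0.546, -0.412, 0.0179]
tcp_rot: [0.0, 0.146, 0.989, -0.0]
contact_force: [-0.1, 0.2, 1.0]
finger_gap: 0.0853
time: 31.5
position: [0.5463, -0.4122, 0.0189]
tcp_rot: [0.001, 0.146, 0.989, -0.0]
contact_force: [-0.5, 1.4, 5.6]
finger_gap: 0.064
```

```bash
python3 -m crank '[{"gripper":0.5,"offset":[0,0,0.5],"twist":0},{"gripper":0.5,"offset":[0,0,1.5],"twist":0},{"gripper":0.5,"offset":[0,0,3],"twist":0},{"gripper":0.5,"offset":[0,0,3],"twist":0},{"gripper":0.5,"offset":[0.8,1.8,0],"twist":0},{"gripper":0.5,"offset":[1.7,4,0],"twist":0},{"gripper":0.5,"offset":[1.7,4,0],"twist":0},{"gripper":0.5,"offset":[1.7,4,0],"twist":0}]'
python3 -m crank '[{"gripper":0.5,"offset":[1.7,4,0],"twist":0},{"gripper":0.5,"offset":[1.7,4,0],"twist":0},{"gripper":0.5,"offset":[1.3,2.6,0],"twist":0},{"gripper":0.5,"offset":[0.4,1,0],"twist":0},{"gripper":0.5,"offset":[0,0,-2.5],"twist":0},{"gripper":0.5,"offset":[0,0,-2],"twist":0},{"gripper":0.5,"offset":[0,0,0],"twist":0},{"gripper":0.5,"offset":[0,0,0],"twist":0}]'
python3 look.py 14 side,393,265,40 top,386,188,40
```

```text
time: 32.3
position: [0.6043, -0.2712, 0.0967]
tcp_rot: [-0.001, 0.146, 0.989, 0.001]
contact_force: [0.3, 0.1, -1.8]
finger_gap: 0.064
time: 33.1
position: [0.6545, -0.1578, 0.0518]
tcp_rot: [-0.001, 0.146, 0.989, 0.0]
contact_force: [-0.5, 0.2, -1.6]
finger_gap: 0.0644
side origin 353 235 scale 5.0
top origin 346 158 scale 5.0
33.2 [ 0.6565 -0.1585  0.0538]
```

View pics/c14.png

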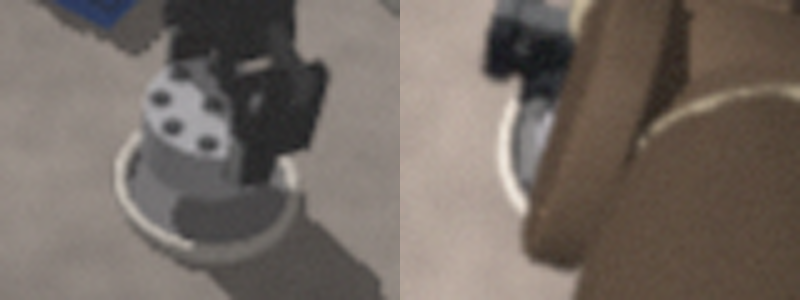

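```bash
python3 -m crank '[{"gripper":0.5,"offset":[0.1,0.1,-1],"twist":0},{"gripper":0.5,"offset":[0,0,-1],"twist":0},{"gripper":0.5,"offset":[0,0,-0.5],"twist":0},{"gripper":0.5,"offset":[0,0,-0.2],"twist":0},{"gripper":0.5,"offset":[0,0,-0.1],"twist":0},{"gripper":0.5,"offset":[0,0,0],"twist":0},{"gripper":0.5,"offset":[0,0,0],"twist":0}]'
```

```text
time: 33.9
position: [0.6571, -0.1569, 0.0251]
tcp_rot: [0.0, 0.146, 0.989, -0.0]
contact_force: [0.6, -0.2, -1.9]
finger_gap: 0.0638
```

```bash
python3 -m crank '[{"gripper":0.5,"offset":[0,0,-0.1],"twist":0},{"gripper":0.5,"offset":[0,0,-0.1],"twist":0},{"gripper":0.5,"offset":[0,0,0],"twist":0},{"gripper":0.5,"offset":[0,0,0],"twist":0}]'
```

```text
time: 34.3
position: [0.657, -0.1569, 0.0229]
tcp_rot: [0.0, 0.146, 0.989, -0.0]
contact_force: [-0.2, 0.1, -0.8]
finger_gap: 0.0636
```

```bash
python3 -m crank '[{"gripper":0.5,"offset":[0,0,-0.1],"twist":0},{"gripper":0.5,"offset":[0,0,0],"twist":0},{"gripper":0.5,"offset":[0,0,0],"twist":0}]'
```

```text
time: 34.6
position: [0.657, -0.1569, 0.0229]
tcp_rot: [0.0, 0.146, 0.989, -0.0]
contact_force: [-2.6, 1.2, 5.7]
finger_gap: 0.0641
```

Contact with the floor. Releasing.

```bash
python3 -m crank '[{"gripper":0.78,"offset":[0,0,0],"twist":0},{"gripper":0.85,"offset":[0,0,0],"twist":0},{"gripper":0.95,"offset":[0,0,0],"twist":0},{"gripper":0.95,"offset":[0,0,0],"twist":0},{"gripper":0.95,"offset":[0,0,1],"twist":0},{"gripper":0.95,"offset":[0,0,3],"twist":0},{"gripper":0.95,"offset":[0,0,4],"twist":0},{"gripper":0.95,"offset":[0,0,4],"twist":0}]'
python3 -m crank '[{"gripper":0.95,"offset":[-3,-3,3],"twist":0},{"gripper":0.95,"offset":[-3,-3.5,3],"twist":0},{"gripper":0.95,"offset":[-3,-3.5,0],"twist":0},{"gripper":0.95,"offset":[-3,-3.5,0],"twist":0},{"gripper":0.95,"offset":[-3,-3.5,0],"twist":0},{"gripper":0.95,"offset":[-3,-3.5,0],"twist":0},{"gripper":0.95,"offset":[0,-3.5,0],"twist":0},{"gripper":0.95,"offset":[0,0,0],"twist":0}]'
python3 look.py 15 side,393,265,40 top,386,188,40 side,320,240,120 top,320,240,140
```

```text
time: 35.4
position: [0.6564, -0.1567, 0.143]
tcp_rot: [-0.0, 0.146, 0.989, 0.0]
contact_force: [0.6, -1.1, 0.2]
finger_gap: 0.0812
time: 36.2
position: [0.4798, -0.3972, 0.1994]
tcp_rot: [0.001, 0.148, 0.989, -0.002]
contact_force: [0.0, 0.7, 0.7]
finger_gap: 0.0809
side origin 353 235 scale 5.0
top origin 346 158 scale 5.0
side origin 200 150 scale 1.6666666666666667
top origin 180 135 scale 1.4285714285714286
36.3 [ 0.4804 -0.3932  0.1986]
```

View pics/c15.png

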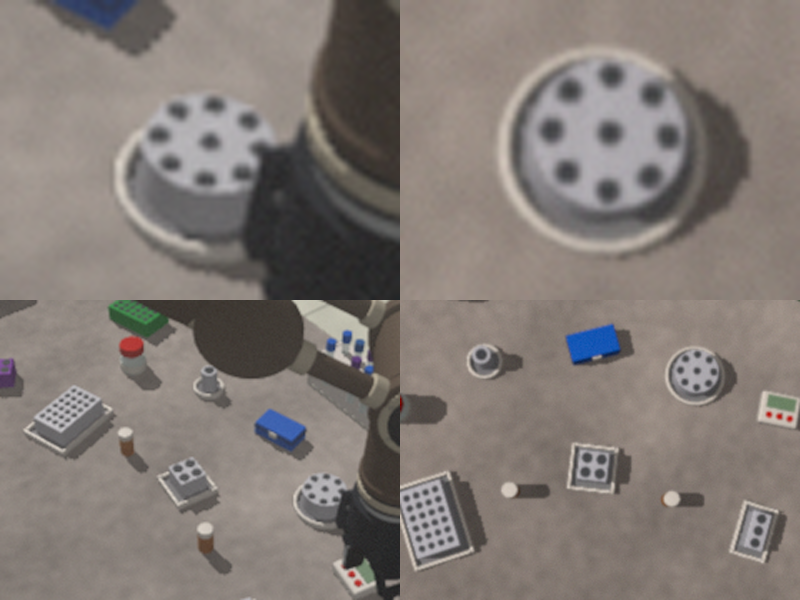

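```bash
python3 - <<'E'
from h import *
P,e=tri((353+209/5-.4,235+142/5-.4),(346+210/5-.4,158+132/5-.4)); print("disc",np.round(P,4),e)
P,e=tri((300+203/5-.4,310+132/5-.4),(389+210/5-.4,267+149/5-.4)); print("bar",np.round(P,4),e)
s=lambda x,y:(280+x/6.25-.4,234+y/6.25-.4);t=lambda x,y:(276+x/5-.4,223+y/5-.4)
for a,b in(((213,88),(175,112)),((191,140),(219,167)),((238,120),(226,118)),((166,107),(169,161))): print("sq",np.round(tri(s(*a),t(*b))[0],4))
s=lambda x,y:(200+x/5-.4,185+y/5-.4);t=lambda x,y:(144+x/3.333-.4,245+y/3.333-.4)
for a,b in(((220,96),(135,97)),((186,202),(237,191)),((277,127),(202,74)),((126,172),(171,214))): print("long",np.round(tri(s(*a),t(*b))[0],4))
arm.finish_job()
E
```

```text
disc [ 0.6558 -0.156   0.0354] 0.002025439578848763
bar [ 0.4199 -0.2437  0.0367] 0.0013679307495584186
sq [0.5248 0.0058 0.0354]
sq [ 0.5017 -0.0125  0.0351]
sq [ 0.5224 -0.0154  0.0361]
sq [0.5039 0.0083 0.0353]
long [0.4634 0.2633 0.0359]
long [0.4068 0.1999 0.034 ]
long [0.4777 0.2239 0.0331]
long [0.3921 0.2395 0.0347]
the job is handed in; nothing more can be done
```

All five blocks are in their own trays, and I handed the job in at about 36 s of the 131 s allowed. I took them one at a time in the order plug, square, long, bar, disc. Each was lowered until it touched the tray floor, with contact forces staying below about 10 N before I released it.

The last pictures show every block standing upright inside its rim. Measured from the two cameras, the tops are within about 3 mm of where they should be on the tray floor:

| Block | Measured top height | Expected |
|---|---|---|
| disc | 35.4 mm | 36 mm |
| bar | 36.7 mm | 36 mm |
| square | 35–36 mm | 36 mm |
| long | 33–36 mm | 36 mm |
| plug | 44.6 mm | 44 mm |

The measured block centres were within about 2 mm of the tray centres, against 8 mm of room all round.

- **Small disagreements:** the two views differed by 1–3 mm on some points, about the calibration error. My image-correlation check of the tray heights gave no usable result, so I relied on the rims lining up in both views at 10 mm.
- **Look-alikes:** I never moved the purple or the green block.

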